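# Refit the press cross of the pitcher rinser and flush it

## Task

Put the pitcher rinser back into service: push its water knob fully home to shut the water, then set the clean black press cross on the valve and press it straight down over the two snap hooks until both sides click. Then pull the water knob out to its click to turn the water on again, press the cross right down and hold it for about a second to flush the line, and let it spring back up. Leave the other things on the counter where they are.

Things in the scene. Friction and masses are not known exactly. Their poses are not given: they have to be found in the camera images.
- rinser: Pitcher rinser fixed to the counter: stainless drip pan 150 (x) by 190 (y) mm, rim 50 mm high, grating 6 mm below the rim, spray valve in its middle. Origin: centre of its underside, on the counter. x points from its front wall (with the water knob, near the robot) to its back wall, z up. Turned up to 0.4 rad from square.
- water_knob (a joint): Travel of the push-pull water knob on the rinser's front wall, in m: 0 = fully out, towards the rinser's -x (water on), 0.030 = fully pushed home (water shut). A spring holds it at either end with about 8 N, fading to nothing at 0.015; once past the middle, either way, the knob runs on to that end by itself and clicks. It starts out.
- knob (a point): Centre of the black knob, a fluted disc 44 mm in diameter, 18 mm thick, its axis level along the rinser's x. 30 mm above the counter, 55 mm to the -y side of the rinser's origin and, when home, 122 mm in front (-x) of it. Behind it a 10 mm stem: the gap from wall to disc is 38 mm when home, less a gland nut at the wall, 9 mm deep, 30 mm wide.
- valve (a joint): Sprung spray valve in the middle of the rinser, in m: 0 = up, 0.006 = pressed right down against its stop; takes about 4 N to start and 8 N to press fully. Springs back when let go.
- seat (a point): Centre of the top of the valve's white deck, a bar 24 (x) by 70 (y) mm on which the underside of the cross comes to sit; 58 mm above the counter with the valve up. A brass nozzle 9 mm high and 9 mm wide stands at its middle. Axes as the rinser's; moves with the valve.
- hook_a (a joint): Snap hook 28.5 mm to the seat's +y side, in rad: 0 = upright at rest, positive = bent inwards as the cross passes (up to 0.2), then springs back. White tongue 11 (x) by 3 mm, 25 mm high; outward catch of 3.5 mm, its underside 13.5 mm above the deck, sloping lead-in above. Snapping both takes 10 to 18 N downwards, once the valve is on its lower stop.
- hook_b (a joint): The same hook at the seat's -y side.
- press_cross: Loose black plastic cross, 90 g, upright on the counter, any yaw. Origin: centre of its underside. Hub 30 (x) by 28 (y) mm, 26 mm high, 16 mm bore: grasp it across x, fingertips over 8 mm up. Two long arms along y, 26 mm wide, to 47 mm from the centre, each with a through window for a hook; two low arms along x, 8 mm high, to 42 mm. On the valve its y lies along the seat's y, either way round.
- end_a (a point): Point on the underside of the cross's +y arm, 33.5 mm from its centre; level with the deck when that side is clicked down. The arm is 12 mm high here; inwards of here lies its window, 16 (x) by 13 (y) mm, 18 to 31 mm from the centre; outwards an end block 26 mm high, 36 to 47 mm from the centre.
- end_b (a point): The same under the cross's -y arm.
- pitcher: Bystander: stainless milk pitcher, 90 mm wide, 105 mm high, handle to its +y reaching 74 mm from its axis; origin under its centre. It and the press cross stand on opposite sides of the rinser, either way.
- espresso_cup: Bystander: white espresso cup, 64 mm wide, 56 mm high, in front of the rinser about 130 mm to the +y side of the knob. Origin under its centre.
- shot_glass: Bystander: glass, 52 mm wide, 62 mm high, behind the rinser. Origin under its centre.
- brush: Bystander: wooden cleaning brush 170 mm long lying at the back right. Origin under its centre.
- tamper: Bystander: steel tamper, 58 mm wide, 88 mm high, on the rubber mat at the back left. Origin under its centre.

How it is judged:
By the outcome, as a careful person would: the job done as asked, in the order asked, and still so for the second after the job is handed in, with the robot touching nothing.
It also fails if it takes over 64 s, if anything falls off the work surface, if the arm or the gripper's body presses on something with over 40 N, if the wrist force passes 120 N, or if a joint passes its speed limit or range.

## Robot

A 6-joint arm with a two-finger parallel gripper is mounted at the origin on the work surface. World frame = base frame: x ahead of the robot, y to its left, z up, the work surface at z = 0. Lengths are in m, angles in rad, forces in N, time in s.
With the tool pointing down it reaches from about 0.35 to 0.725 m from the base axis. Payload 4.3 kg.
Tool frame: the origin (TCP) lies on the centre line of the jaws, within the pads' length; the fingertips stand 25 mm ahead of it and the grasp point (between the pads) lies 6 mm ahead of it; z points along the fingers, y is the line along which they close (so a half turn about z gives the same grasp; the last joint's range is limited). The gripper opens to 85 mm and grips with 20 to 120 N. Pads are 22 mm wide; open, the fingers measure 114 mm over their backs; the gripper's body (76 mm by 85 mm) begins 54 mm behind the grasp point. The pads swing forward as they close: fully open they stand 13 mm farther back than shut.
Start: joints at [-1.311, 0.377, 0.081, 1.274, 0, 1.46], TCP at [0.208, -0.536, 0.256] pointing down, gripper open.
Joint ranges: [-2.72, 2.72], [-0.84, 1.66], [-1.02, 1.22], [-1.77, 2.12], [-1.37, 1.28], [-3.14, 3.14]. Speed limits (rad/s): [2.57, 2.57, 3.14, 3.14, 3.14, 3.14].

## Interface

Orientations are given as a unit quaternion [x, y, z, w].
In Python, from cell import readout, eyes, r, spotter gives the robot as it stands.
- The arm moves only by the tool drive_tool, never from a script. Its argument "motion" is a list of rows, each a list of 7 numbers: the turn, a rotation vector about the tool's x, y, z in rad, then the shift along the tool's x, y, z in m, then the gripper's target within -1 to 1 (shut at 1, half-way at 0, fully open at -1). In form: [[ax, ay, az, dx, dy, dz, fingers], ...]. A call has 1 to 8 rows; each row is the pose to reach, as a shift and turn from the pose commanded when the call began, along the tool's axes at that moment; what a row does not reach only later rows make up. A row lasts 1/12 s, in which the tool goes at most 41.7 mm and 7.16 degrees, less where a joint would pass 70% of its speed; a pose out of reach is approached as far as the arm can. A call with a gripper value outside its range is refused whole. The fingers move at their own pace and stop on an object; "force" is the grip in N (left out, the last holds). Time passes only in rows, so rows that repeat a pose let the fingers close. It gives the time, the measured TCP pose, the force, the opening and the grip force at its end, in the units of the state.
- readout.get_state(): the state, without advancing time (a new reading comes with each control period).
- eyes.get_image(name): name is "scene" or "top"; returns a dict with "image" (420x560x3 uint8, blue, green, red), "intrinsics" (3x3 intrinsics, pixels), "k1" (the pictures are not rectified: a ray, as slopes to the right and down, at radius r is drawn at 1 + k1 r^2 times it, then the intrinsics apply), "R" (3x3) and "t" (3): a world point X has camera coordinates R X + t. Camera axes: x right, y down, z forward; pixel columns grow to the right and rows downward; lengths in m; the calibration is good to about 2 mm. A picture is of the moment at which its call begins. There is no depth.
- r.sign_off(): hands the job in; it is judged then, once.
Trained networks look in a picture, given as the dict that the camera call returned (one of the last four; its "shot" number tells which), for a name from the list of things; names that differ only in an ending like _2 or _b are one class to them, and where a whole thing is asked for, a point or a joint stands for the part that bears it (a point fixed in the world has none). Each returns a list of dicts, best first, with "conf" (0 to 1); they miss things now and then, are a little off and sometimes report something else, mostly with a low value. They report only what shows in the picture. A call takes as long as a camera call.
- spotter.silhouettes(picture, target): "pixels" (420x560 bool, what is visible of it) and "position" ([column, row] in pixels, amid what is visible of it).
The state is a dict: "t": time; "joint_positions": joint angles; "joint_velocities": joint speeds; "joint_torque": joint torques, N m; "ee_pos": TCP position; "orientation": TCP orientation; "contact_force": force on the tool from outside, world axes, zero at the start; "torque": the same for the moment, N m; "grip_width": finger opening in m; "grasp_force": force on a finger pad.
Only numpy, scipy, OpenCV 4.12 (cv2) and the standard library are available. Lean on these libraries where they do the work, as an engineer would, in place of code of your own. Each camera call takes 0.05 s, during which the arm holds its last target. There are 200 camera calls.

## Working session

There is one attempt and no reset: what is moved stays moved. The work goes in short steps, Python scripts to look and compute and a tool call to move; the robot and the scene stay as the last step left them, time stands still between calls to the robot, and variables do not carry over. Pictures are saved under pics/ and viewed, at most 10 in all, crops included, and the job is handed in when it is done.

Besides the shell and the picture viewer there is one more tool, called after "Call:" by a JSON object that holds its "name" and its "arguments". drive_tool: Moves the arm, as the interface text tells. Its arguments: {"type":"object","properties":{"motion":{"type":"array"},"force":{"type":"number"}},"required":["motion"]}

```bash
mkdir -p pics; ls; python3 - <<'E'
from cell import readout,eyes,r,spotter
import cv2,numpy as np
s=readout.get_state(); print(s)
for n in("scene","top"):
    p=eyes.get_image(n); cv2.imwrite(f"pics/{n}0.png",p["image"])
    print(n,p["intrinsics"].tolist(),p["k1"],p["R"].tolist(),p["t"].tolist(),p.get("shot"))
    for t in("rinser","knob","seat","hook_a","press_cross","pitcher","espresso_cup","shot_glass"):
        print(t,[(np.round(d["position"]).tolist(),round(d["conf"],2),int(d["pixels"].sum())) for d in spotter.silhouettes(p,t)][:2])
E
```

```text
pics
{'t': 0.0, 'joint_positions': array([-1.31131769e+00,  3.78088360e-01,  7.95861679e-02,  1.27438830e+00,
       -4.78511974e-06,  1.46049554e+00]), 'joint_velocities': array([-2.43530979e-04, -3.49311216e-04,  1.93701114e-03, -9.23589453e-05,
       -3.64014558e-04, -3.23939672e-04]), 'joint_torque': array([ 1.28372427e-03, -4.63603449e+01,  2.69876987e+01,  2.08468008e-02,
       -1.20665027e-04, -4.39523063e-06]), 'ee_pos': array([ 0.2076546 , -0.53552994,  0.25533099]), 'orientation': array([ 9.82955992e-01,  1.83838029e-01, -8.04142264e-05, -1.04399230e-03]), 'contact_force': array([-0.46151436, -0.02175965,  0.18718348]), 'torque': array([ 0.0255442 , -0.01933516,  0.06207516]), 'grasp_force': 0.0, 'grip_width': 0.08562007996517877}
scene [[420.8857461637573, 0.0, 274.3700804132887], [0.0, 420.8857461637573, 202.76422814238296], [0.0, 0.0, 1.0]] -0.08328609348687212 [[-0.48606560448102537, 0.8739100158061182, -0.004638147717087368], [0.6031758793281496, 0.33163432754703226, -0.7253947417710862], [-0.632391561247625, -0.35538705247402835, -0.6883174821233393]] [0.28934897324
[... 457 characters left out ...]
.8430787512975, 0.0, 277.4062432868894], [0.0, 519.8430787512975, 212.53774784731718], [0.0, 0.0, 1.0]] -0.20380914548564102 [[0.005904246724532132, -0.999978355387669, -0.002903209738999471], [-0.9962124263426161, -0.005630093123670524, -0.08677040769741706], [0.08675218424439253, 0.003404527513703957, -0.9962241051697329]] [0.021891226054392053, 0.6126846842633263, 1.2338031659370412] 2
rinser [([262.0, 217.0], 0.81, 5428)]
knob [([278.0, 280.0], 0.83, 228)]
seat [([264.0, 212.0], 0.64, 296)]
hook_a [([408.0, 275.0], 0.36, 517)]
press_cross [([411.0, 275.0], 0.82, 554)]
pitcher [([150.0, 282.0], 0.77, 1206)]
espresso_cup [([225.0, 268.0], 0.75, 573)]
shot_glass [([277.0, 164.0], 0.9, 374)]
```

```bash
python3 - <<'E'
import cv2
a=cv2.imread("pics/top0.png"); cv2.imwrite("pics/t1.png",cv2.resize(a[130:340,190:470],None,fx=2.85,fy=2.85,interpolation=cv2.INTER_CUBIC))
a=cv2.imread("pics/scene0.png"); cv2.imwrite("pics/s1.png",cv2.resize(a[100:310,150:430],None,fx=2.85,fy=2.85,interpolation=cv2.INTER_CUBIC))
E
```

```text
(no output)
```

View pics/t1.png

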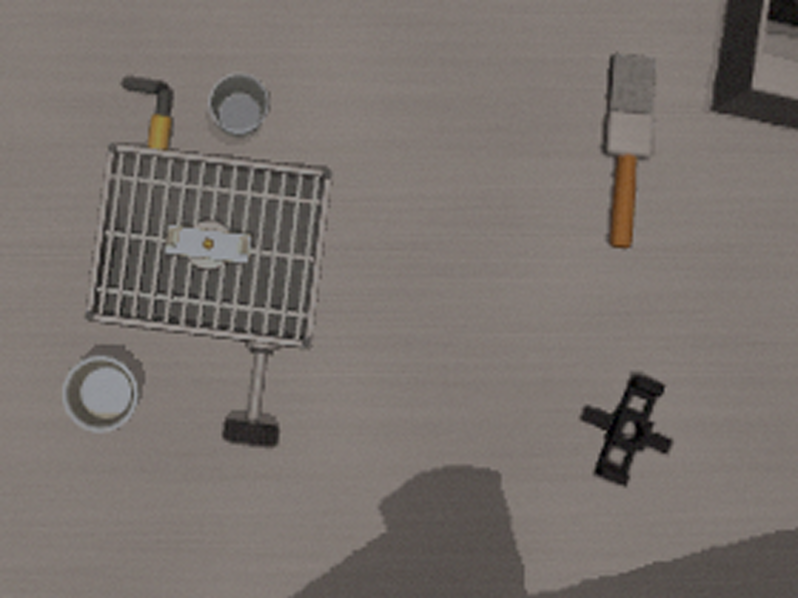

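View pics/s1.png

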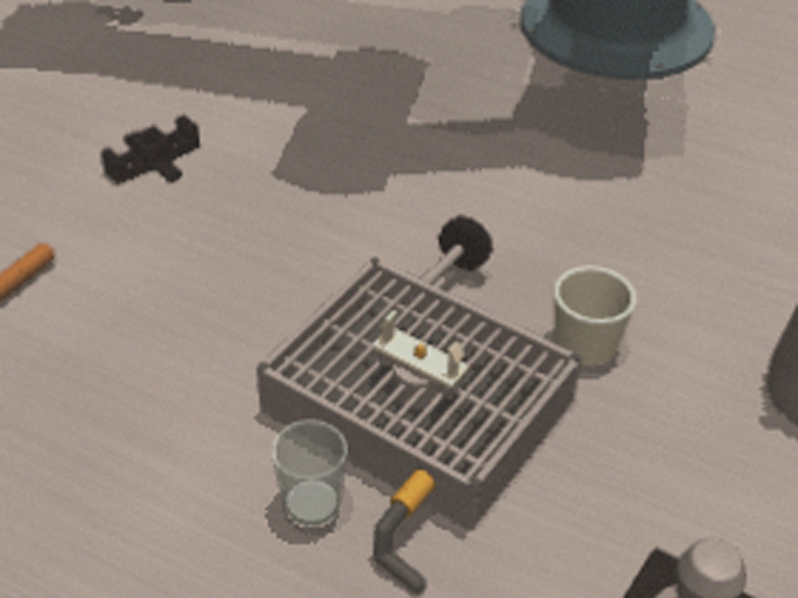

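Top view: rinser at crop (208,243), turned slightly. Knob is out at (250,430), cup at (103,392), and the cross lies to the right at (630,430), long arms roughly up-down. Scene view agrees. Next I fit poses for the rinser and the cross.

```bash
cat > h.py <<'E'
from cell import readout,eyes,r,spotter
import cv2,numpy as np
from scipy.optimize import least_squares,minimize
def proj(p,X):
    c=np.atleast_2d(X)@np.array(p["R"]).T+p["t"]; s=c[:,:2]/c[:,2:]
    s=s*(1+p["k1"]*(s**2).sum(1,keepdims=True)); K=np.array(p["intrinsics"])
    return s*[K[0,0],K[1,1]]+K[:2,2]
def unproj(p,uv,z):
    f=lambda q:(proj(p,[[q[0],q[1],z]])-uv).ravel()
    return least_squares(f,[.5,0]).x
def R2(a): return np.array([[np.cos(a),-np.sin(a)],[np.sin(a),np.cos(a)]])
def place(q,P,z0=0):
    P=np.atleast_2d(np.array(P,float)); return np.c_[P[:,:2]@R2(q[2]).T+q[:2],P[:,2]+z0]
BOX=[(-.015,.015,-.014,.014,0,.026),(-.042,.042,-.007,.007,0,.008),(-.013,-.008,-.036,.036,0,.012),(.008,.013,-.036,.036,0,.012),
 (-.013,.013,-.018,.018,0,.012),(-.013,.013,.031,.036,0,.012),(-.013,.013,-.036,-.031,0,.012),(-.013,.013,.036,.047,0,.026),(-.013,.013,-.047,-.036,0,.026)]
def render(p,q,z0=0,S=4):
    m=np.zeros((420*S,560*S),np.uint8)
    for b in BOX:
        c=[(x,y,z) for x in b[:2] for y in b[2:4] for z in b[4:]]
        h=cv2.convexHull(((proj(p,place(q,c,z0))+.5)*S).round().astype(np.int32)); cv2.fillConvexPoly(m,h,255)
    return cv2.resize(m,(560,420),interpolation=cv2.INTER_AREA)/255.
def yawq(q):  # tool x axis heading in world
    from scipy.spatial.transform import Rotation as R
    return R.from_quat(q).as_matrix()
E
cat > fit.py <<'E'
from h import *
P={n:eyes.get_image(n) for n in("top","scene")}
cr={"top":np.array([[90,318],[307,345],[326,171],[113,147]])/2.85+[190,130],"scene":np.array([[575,355],[375,263],[263,368],[475,481]])/2.85+[150,100]}
C=[(-.075,.095,.05),(-.075,-.095,.05),(.075,-.095,.05),(.075,.095,.05)]
nz={"top":np.array([208,243])/2.85+[190,130],"scene":np.array([420,351])/2.85+[150,100]}
def res(q,ns): return np.concatenate([((proj(P[n],place(q,C))-cr[n])).ravel() for n in ns]+[(proj(P[n],place(q,[(0,0,.067)]))-nz[n]).ravel()*2 for n in ns])
for ns in(["top"],["scene"],["top","scene"]):
    s=least_squares(res,[.6,0,0],args=(ns,)); print("rinser",ns,s.x.round(4),np.abs(s.fun).max().round(2))
M={n:spotter.silhouettes(P[n],"press_cross")[0]["pixels"].astype(float) for n in P}
c0=unproj(P["top"],[411,275],.01)
def cost(q,ns): return sum(np.abs(render(P[n],q)-M[n]).sum() for n in ns)
for ns in(["top"],["scene"],["top","scene"]):
    best=min((minimize(cost,[*c0,a],args=(ns,),method="Nelder-Mead",options=dict(initial_simplex=np.array([[*c0,a],[c0[0]+.006,c0[1],a],[c0[0],c0[1]+.006,a],[*c0,a+.2]]),xatol=1e-4,fatol=.1)) for a in np.arange(-1.5,1.6,.4)),key=lambda s:s.fun)
    print("cross",ns,best.x.round(4),best.fun)
for t,z in(("knob",.03),("espresso_cup",.028),("pitcher",.05),("shot_glass",.03)):
    print(t,[unproj(P["top"],d["position"],z).round(3) for d in spotter.silhouettes(P["top"],t)[:1]])
E
python3 fit.py
```

```text
rinser ['top'] [ 0.6024  0.059  -0.1127] 2.07
rinser ['scene'] [ 0.6048  0.0603 -0.1123] 3.41
rinser ['top', 'scene'] [ 0.6034  0.0596 -0.1126] 3.57
cross ['top'] [ 0.4481 -0.3029  1.1884] 99.34117647058824
cross ['scene'] [ 0.4445 -0.308   1.1499] 74.8
cross ['top', 'scene'] [ 0.4475 -0.3035  1.1933] 207.30196078431374
knob [array([0.446, 0.027])]
espresso_cup [array([0.485, 0.147])]
pitcher [array([0.439, 0.336])]
shot_glass [array([0.723, 0.027])]
```

```bash
cat > ov.py <<'E'
from h import *
import sys
q=[.6034,.0596,-.1126]; K=6
def crop(n,u,v,name,w=133,h=100):
    p=eyes.get_image(n); a=cv2.resize(p["image"][v:v+h,u:u+w],None,fx=K,fy=K,interpolation=cv2.INTER_CUBIC)
    pts=[(sx*.075,sy*.095,.05) for sx in(-1,1) for sy in(-1,1)]+[(0,0,.067),(-.152,-.055,.03)]+[(sx*.012,sy*.035,.058) for sx in(-1,1) for sy in(-1,1)]+[(0,s*.0285,.083) for s in(-1,1)]
    for x,y in (proj(p,place(q,pts))-[u,v]+.5)*K: cv2.circle(a,(int(x),int(y)),3,(0,0,255),1)
    cv2.imwrite(name,a)
crop("top",205,175,"pics/t2.png",110,115); crop("scene",235,170,"pics/s2.png")
E
sed -i 's/110,115/125,100/;s/205,175/210,178/' ov.py; sed -i 's/K=6/K=6/' ov.py; python3 ov.py
```

```text
(no output)
```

View pics/t2.png

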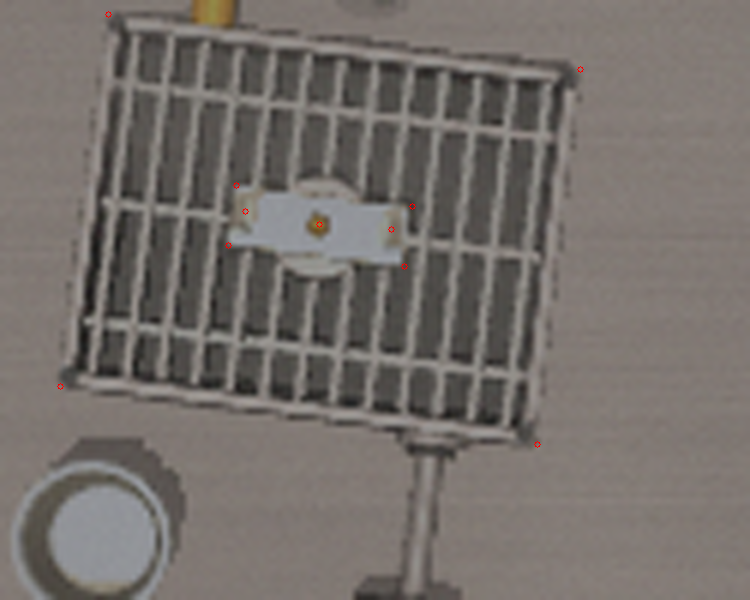

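View pics/s2.png

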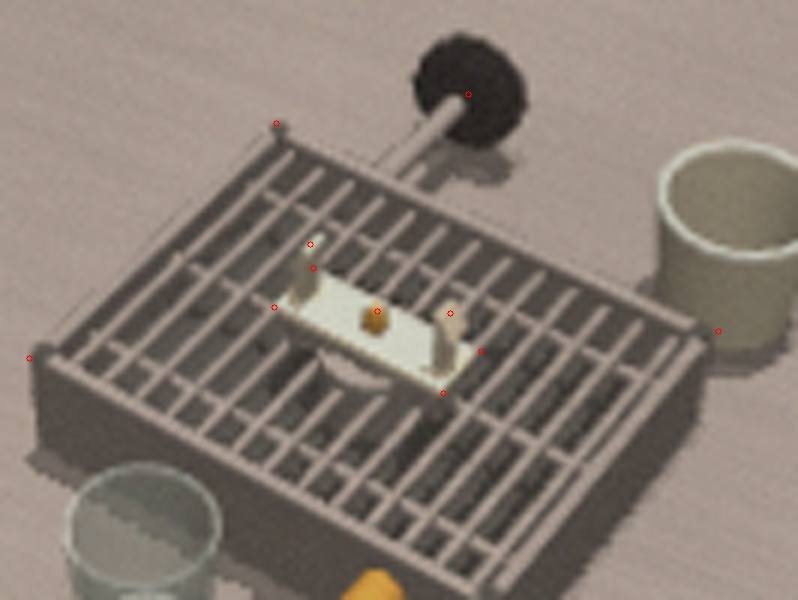

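Overlay agrees with both pictures to about 1–2 px: deck at (320,227) in the top crop, hook tops at (315,240) and (452,312) in the scene crop, and the knob where predicted. Now a helper to work out moves.

```bash
cat > mv.py <<'E'
from h import *
from scipy.spatial.transform import Rotation as R
Q=[.6034,.0598,-.1126]
def go(xyz,heading):
    s=readout.get_state(); A=R.from_quat(s["orientation"])
    B=R.from_matrix(np.c_[[np.cos(heading),np.sin(heading),0],[np.sin(heading),-np.cos(heading),0],[0,0,-1]])
    print("t",round(s["t"],2),"at",s["ee_pos"].round(4),"F",s["contact_force"].round(1),"w",round(s["grip_width"],4))
    print("turn",(A.inv()*B).as_rotvec().round(3),"shift",A.inv().apply(np.array(xyz)-s["ee_pos"]).round(4))
E
python3 -c "
from mv import *
k=place(Q,[(-.152,-.055,.03)])[0];print(k)
go([k[0],k[1],.13],np.pi-.1126)"
```

```text
[0.44618265 0.02222735 0.03      ]
t 1.4 at [ 0.2078 -0.5361  0.2563] F [ 0.1 -0.   0.3] w 0.0854
turn [-0.    -0.    -2.659] shift [ 0.4241 -0.4344  0.1263]
```

Call:
{"name": "drive_tool", "arguments": {"motion": [[0, 0, -2.659, 0.424, -0.434, 0.06, -1], [0, 0, -2.659, 0.424, -0.434, 0.06, -1], [0, 0, -2.659, 0.424, -0.434, 0.06, -1], [0, 0, -2.659, 0.424, -0.434, 0.06, -1], [0, 0, -2.659, 0.424, -0.434, 0.06, -1], [0, 0, -2.659, 0.424, -0.434, 0.06, -1], [0, 0, -2.659, 0.424, -0.434, 0.06, -1], [0, 0, -2.659, 0.424, -0.434, 0.06, -1]]}}

```text
t: 2.07
ee_pos: [0.3385, -0.2294, 0.2236]
orientation: [0.773, 0.635, 0.0, 0.0]
contact_force: [0.4, 0.0, -0.4]
grip_width: 0.0854
grasp_force: 0.0
```

```bash
python3 -c "
from mv import *
go([.4462,.0222,.12],np.pi-.1126)"
```

```text
t 2.07 at [ 0.3385 -0.2294  0.2236] F [ 0.4  0.  -0.4] w 0.0854
turn [ 0.000e+00  1.000e-03 -1.654e+00] shift [0.2677 0.0566 0.1035]
```

Call:
{"name": "drive_tool", "arguments": {"motion": [[0, 0, -1.654, 0.268, 0.057, 0.06, -1], [0, 0, -1.654, 0.268, 0.057, 0.06, -1], [0, 0, -1.654, 0.268, 0.057, 0.06, -1], [0, 0, -1.654, 0.268, 0.057, 0.06, -1], [0, 0, -1.654, 0.268, 0.057, 0.06, -1], [0, 0, -1.654, 0.268, 0.057, 0.06, -1], [0, 0, -1.654, 0.268, 0.057, 0.06, -1], [0, 0, -1.654, 0.268, 0.057, 0.06, -1]]}}

```text
t: 2.73
ee_pos: [0.4487, 0.0246, 0.1625]
orientation: [0.37, 0.929, 0.001, -0.0]
contact_force: [-0.4, 0.5, 0.7]
grip_width: 0.0857
grasp_force: 0.0
```

```bash
python3 -c "
from mv import *
go([.4462,.0222,.12],np.pi-.1126)"
```

```text
t 2.73 at [0.4487 0.0246 0.1625] F [-0.4  0.5  0.7] w 0.0857
turn [ 0.002 -0.001 -0.646] shift [ 0.0001 -0.0035  0.0425]
```

Call:
{"name": "drive_tool", "arguments": {"motion": [[0, 0, -0.646, 0, -0.0035, 0.03, -1], [0, 0, -0.646, 0, -0.0035, 0.03, -1], [0, 0, -0.646, 0, -0.0035, 0.03, -1], [0, 0, -0.646, 0, -0.0035, 0.03, -1], [0, 0, -0.646, 0, -0.0035, 0.03, -1], [0, 0, -0.646, 0, -0.0035, 0.06, -1], [0, 0, -0.646, 0, -0.0035, 0.06, -1], [0, 0, -0.646, 0, -0.0035, 0.06, -1]]}}

```text
t: 3.4
ee_pos: [0.4434, 0.0177, 0.1026]
orientation: [0.063, 0.998, 0.0, -0.002]
contact_force: [-0.2, -0.3, 0.2]
grip_width: 0.0855
grasp_force: 0.0
```

```bash
python3 - <<'E'
from mv import *
go([.4462,.0222,.036],np.pi-.1126)
ims=[]
for n,u,v,w,h in(("top",215,215,130,100),("scene",240,120,130,100)):
    p=eyes.get_image(n); ims.append(cv2.resize(p["image"][v:v+h,u:u+w],(400,308),interpolation=cv2.INTER_CUBIC))
cv2.imwrite("pics/k1.png",np.hstack(ims))
E
```

```text
t 3.4 at [0.4434 0.0177 0.1026] F [-0.2 -0.3  0.2] w 0.0855
turn [-0.    -0.004 -0.014] shift [-0.0025  0.0048  0.0666]
```

View pics/k1.png

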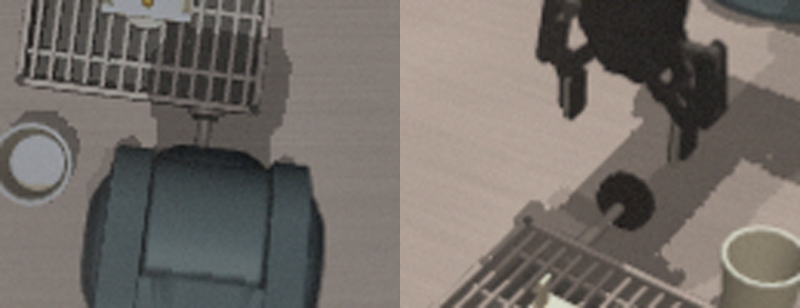

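Top: hand over the knob. Scene: fingers on either side of the disc at (625,200). Descending.

Call:
{"name": "drive_tool", "arguments": {"motion": [[0, -0.002, -0.014, -0.002, 0.003, 0.03, -1], [0, -0.002, -0.014, -0.002, 0.003, 0.06, -1], [0, -0.002, -0.014, -0.002, 0.003, 0.06, -1], [0, -0.002, -0.014, -0.002, 0.003, 0.06, -1]]}}

```text
t: 3.83
ee_pos: [0.4463, 0.0204, 0.0435]
orientation: [0.056, 0.998, -0.0, -0.001]
contact_force: [-0.1, -0.0, -0.2]
grip_width: 0.0854
grasp_force: 0.0
```

```bash
python3 -c "
from mv import *
go([.4462,.0222,.036],np.pi-.1126)"
```

```text
t 3.83 at [0.4463 0.0204 0.0435] F [-0.1 -0.  -0.2] w 0.0854
turn [-0.    -0.001  0.   ] shift [0.0003 0.0018 0.0075]
```

Call:
{"name": "drive_tool", "arguments": {"motion": [[0, 0, 0, 0, 0.0015, 0.006, -1], [0, 0, 0, 0, 0.0015, 0.006, 1], [0, 0, 0, 0, 0.0015, 0.006, 1], [0, 0, 0, 0, 0.0015, 0.006, 1], [0, 0, 0, 0, 0.0015, 0.006, 1], [0, 0, 0, 0, 0.0015, 0.006, 1], [0, 0, 0, 0, 0.0015, 0.006, 1], [0, 0, 0, 0, 0.0015, 0.006, 1]], "force": 40}}

```text
t: 4.5
ee_pos: [0.4485, 0.022, 0.0387]
orientation: [0.056, 0.998, 0.0, 0.002]
contact_force: [-1.2, 1.4, 7.0]
grip_width: 0.0424
grasp_force: 39.6
```

Call:
{"name": "drive_tool", "arguments": {"motion": [[0, 0, 0, -0.008, 0, 0, 1], [0, 0, 0, -0.016, 0, 0, 1], [0, 0, 0, -0.022, 0, 0, 1], [0, 0, 0, -0.027, 0, 0, 1], [0, 0, 0, -0.03, 0, 0, 1], [0, 0, 0, -0.032, 0, 0, 1], [0, 0, 0, -0.032, 0, 0, 1]]}}

```text
t: 5.08
ee_pos: [0.4785, 0.0184, 0.0385]
orientation: [0.056, 0.998, 0.0, -0.0]
contact_force: [-5.9, 0.2, 14.3]
grip_width: 0.0428
grasp_force: 42.3
```

```bash
python3 -c "
from mv import *
k=place(Q,[(-.122,-.055,.03)])[0]
go([k[0],k[1],.036],np.pi-.1126)"
```

```text
t 5.08 at [0.4785 0.0184 0.0385] F [-5.9  0.2 14.3] w 0.0428
turn [ 0.    -0.     0.001] shift [0.0025 0.0002 0.0025]
```

Call:
{"name": "drive_tool", "arguments": {"motion": [[0, 0, 0, -0.002, 0, 0, 1], [0, 0, 0, -0.002, 0, 0, 1], [0, 0, 0, -0.002, 0, 0, 1]]}}

```text
t: 5.33
ee_pos: [0.4785, 0.0184, 0.0384]
orientation: [0.056, 0.998, 0.0, -0.001]
contact_force: [-9.4, 1.3, 20.6]
grip_width: 0.0425
grasp_force: 42.7
```

Call:
{"name": "drive_tool", "arguments": {"motion": [[0, 0, 0, 0.002, 0, 0, -1], [0, 0, 0, 0.002, 0, 0, -1], [0, 0, 0, 0.002, 0, 0, -1], [0, 0, 0, 0.002, 0, 0, -1], [0, 0, 0, 0.002, 0, 0, -1], [0, 0, 0, 0.002, 0, 0, -1]]}}

```text
t: 5.83
ee_pos: [0.4795, 0.0182, 0.0374]
orientation: [0.056, 0.998, -0.0, 0.001]
contact_force: [-0.4, -0.2, 0.3]
grip_width: 0.0855
grasp_force: 0.0
```

Call:
{"name": "drive_tool", "arguments": {"motion": [[0, 0, 0, 0, 0, -0.04, -1], [0, 0, 0, 0, 0, -0.08, -1], [0, 0, 0, 0, 0, -0.12, -1], [0, 0, 0, 0, 0, -0.12, -1], [0, 0, 0, 0, 0, -0.12, -1]]}}

```text
t: 6.25
ee_pos: [0.4817, 0.018, 0.1602]
orientation: [0.056, 0.998, -0.0, 0.004]
contact_force: [-0.2, -0.3, -0.6]
grip_width: 0.0852
grasp_force: 0.0
```

```bash
python3 -c "
from mv import *
go([.4475,-.3035,.12],2.764)"
```

```text
t 6.25 at [0.4817 0.018  0.1602] F [-0.2 -0.3 -0.6] w 0.0852
turn [0.001 0.008 0.266] shift [-0.0015 -0.3233  0.0402]
```

```bash
cat > fit2.py <<'E'
from mv import *
P={n:eyes.get_image(n) for n in("top","scene")}
ims=[]
M={}
for n in P:
    m=spotter.silhouettes(P[n],"press_cross")[0]; x,y=np.array(m["position"]).astype(int)
    d=cv2.dilate(m["pixels"].astype(np.uint8),np.ones((5,5)))
    g=P[n]["image"].max(2).astype(float); bg=np.median(g[y-40:y+40,x-40:x+40]); fg=np.percentile(g[m["pixels"]],30)
    M[n]=np.clip((bg-g)/(bg-fg),0,1)*d; print(n,bg,fg,M[n].sum())
c0=[.4475,-.3035]
def rend(p,q):
    m=render(p,q); return m
def cost(q,ns): return sum(((rend(P[n],q)-M[n])**2).sum() for n in ns)
for ns in(["top"],["scene"],["top","scene"]):
    best=min((minimize(cost,[*c0,a],args=(ns,),method="Nelder-Mead",options=dict(initial_simplex=np.array([[*c0,a],[c0[0]+.006,c0[1],a],[c0[0],c0[1]+.006,a],[*c0,a+.1]]),xatol=1e-4,fatol=.02)) for a in (1.1,1.2,1.3)),key=lambda s:s.fun)
    print("cross",ns,best.x.round(4),best.fun)
q=best.x
for n in P:
    u,v=(proj(P[n],[[*q[:2],0]])[0]-[33,35]).astype(int)
    a=cv2.resize(P[n]["image"][v:v+70,u:u+66],None,fx=6,fy=6,interpolation=cv2.INTER_CUBIC)
    cc=cv2.findContours((cv2.resize(rend(P[n],q)[v:v+70,u:u+66],None,fx=6,fy=6)>.5).astype(np.uint8),0,2)[0]
    cv2.drawContours(a,cc,-1,(0,0,255),1); ims.append(a)
cv2.imwrite("pics/c1.png",np.hstack(ims))
for d in spotter.silhouettes(P["top"],"knob")[:2]: print("knob",unproj(P["top"],d["position"],.03).round(3),d["conf"])
for d in spotter.silhouettes(P["scene"],"knob")[:2]: print("knob s",unproj(P["scene"],d["position"],.03).round(3),d["conf"])
E
python3 fit2.py
```

```text
top 131.0 29.0 517.5
scene 176.0 52.0 465.6451612903226
cross ['top'] [ 0.4481 -0.3025  1.1876] 22.929446366782006
cross ['scene'] [ 0.4465 -0.3061  1.1962] 11.5981852773347
cross ['top', 'scene'] [ 0.448  -0.3032  1.1909] 57.4116412682067
knob s [0.469 0.018] 0.63
knob s [0.469 0.149] 0.51
```

View pics/c1.png

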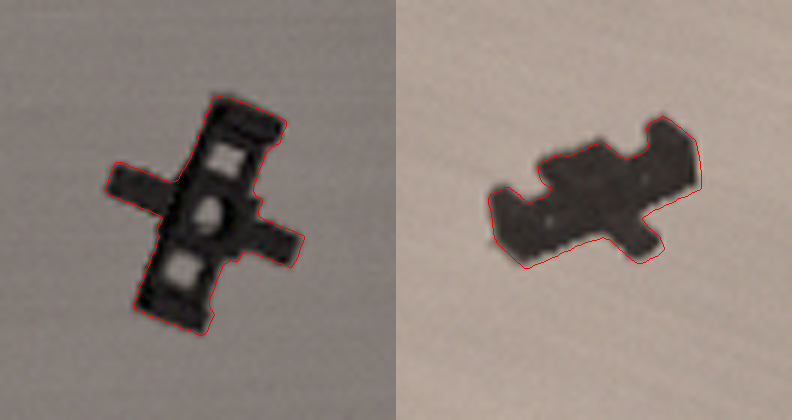

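The fitted outline matches the cross in both views (top crop centre (207,213)). Knob reads as home. Moving over the cross.

Call:
{"name": "drive_tool", "arguments": {"motion": [[0, 0, 0.27, -0.002, -0.323, 0.03, -1], [0, 0, 0.27, -0.002, -0.323, 0.03, -1], [0, 0, 0.27, -0.002, -0.323, 0.03, -1], [0, 0, 0.27, -0.002, -0.323, 0.03, -1], [0, 0, 0.27, -0.002, -0.323, 0.03, -1], [0, 0, 0.27, -0.002, -0.323, 0.03, -1], [0, 0, 0.27, -0.002, -0.323, 0.03, -1], [0, 0, 0.27, -0.002, -0.323, 0.03, -1]]}}

```text
t: 7.22
ee_pos: [0.444, -0.3056, 0.1262]
orientation: [0.191, 0.982, 0.0, 0.0]
contact_force: [-0.5, 0.4, -0.3]
grip_width: 0.0851
grasp_force: 0.0
```

Call:
{"name": "drive_tool", "arguments": {"motion": [[0, 0, 0, 0, 0, 0.03, -1], [0, 0, 0, 0, 0, 0.05, -1], [0, 0, 0, 0, 0, 0.05, -1], [0, 0, 0, 0, 0, 0.05, -1]]}}

```text
t: 7.55
ee_pos: [0.4436, -0.3016, 0.0758]
orientation: [0.19, 0.982, 0.001, -0.001]
contact_force: [0.1, -0.7, 0.7]
grip_width: 0.0856
grasp_force: 0.0
```

```bash
python3 -c "
from mv import *
go([.4475,-.304,.036],2.761)"
```

```text
t 7.55 at [ 0.4436 -0.3016  0.0758] F [ 0.1 -0.7  0.7] w 0.0856
turn [ 0.002 -0.003 -0.001] shift [-0.0046 -0.0009  0.0398]
```

Call:
{"name": "drive_tool", "arguments": {"motion": [[0, 0, 0, -0.004, -0.001, 0.025, -1], [0, 0, 0, -0.004, -0.001, 0.039, -1], [0, 0, 0, -0.004, -0.001, 0.039, -1], [0, 0, 0, -0.004, -0.001, 0.039, -1]]}}

```text
t: 7.88
ee_pos: [0.4488, -0.3048, 0.0392]
orientation: [0.189, 0.982, 0.0, 0.001]
contact_force: [1.0, -0.2, 0.2]
grip_width: 0.0854
grasp_force: 0.0
```

```bash
python3 -c "
from mv import *
go([.4475,-.304,.036],2.761)"
```

```text
t 7.88 at [ 0.4488 -0.3048  0.0392] F [ 1.  -0.2  0.2] w 0.0854
turn [ 0.001  0.001 -0.   ] shift [0.0015 0.0003 0.0032]
```

Call:
{"name": "drive_tool", "arguments": {"motion": [[0, 0, 0, 0.001, 0, 0.003, -1], [0, 0, 0, 0.001, 0, 0.003, 1], [0, 0, 0, 0.001, 0, 0.003, 1], [0, 0, 0, 0.001, 0, 0.003, 1], [0, 0, 0, 0.001, 0, 0.003, 1], [0, 0, 0, 0.001, 0, 0.003, 1], [0, 0, 0, 0.001, 0, 0.003, 1], [0, 0, 0, 0.001, 0, 0.003, 1]], "force": 70}}

```text
t: 8.55
ee_pos: [0.4483, -0.3055, 0.0363]
orientation: [0.19, 0.982, -0.0, 0.002]
contact_force: [-0.7, 0.5, 6.1]
grip_width: 0.0279
grasp_force: 70.1
```

Call:
{"name": "drive_tool", "arguments": {"motion": [[0, 0, 0, 0, 0, 0, 1], [0, 0, 0, 0, 0, -0.03, 1], [0, 0, 0, 0, 0, -0.07, 1], [0, 0, 0, 0, 0, -0.11, 1], [0, 0, 0, 0, 0, -0.11, 1], [0, 0, 0, 0, 0, -0.11, 1]]}}

```text
t: 9.05
ee_pos: [0.4493, -0.3066, 0.1482]
orientation: [0.19, 0.982, -0.002, 0.004]
contact_force: [-0.1, -0.7, -1.5]
grip_width: 0.0281
grasp_force: 69.4
```

```bash
python3 -c "
from mv import *
go([.6034,.0598,.15],1.4582)"
```

```text
t 9.05 at [ 0.4493 -0.3066  0.1482] F [-0.1 -0.7 -1.5] w 0.0281
turn [0.004 0.008 1.302] shift [-0.0065  0.3974 -0.0024]
```

Call:
{"name": "drive_tool", "arguments": {"motion": [[0, 0, 1.302, -0.0065, 0.397, 0, 1], [0, 0, 1.302, -0.0065, 0.397, 0, 1], [0, 0, 1.302, -0.0065, 0.397, 0, 1], [0, 0, 1.302, -0.0065, 0.397, 0, 1], [0, 0, 1.302, -0.0065, 0.397, 0, 1], [0, 0, 1.302, -0.0065, 0.397, 0, 1], [0, 0, 1.302, -0.0065, 0.397, 0, 1], [0, 0, 1.302, -0.0065, 0.397, 0, 1]]}}

```text
t: 9.72
ee_pos: [0.5644, -0.0242, 0.1435]
orientation: [0.604, 0.797, -0.001, -0.001]
contact_force: [1.3, 0.3, 0.5]
grip_width: 0.028
grasp_force: 69.5
```

```bash
python3 -c "
from mv import *
go([.6034,.0598,.14],1.4582)"
```

```text
t 9.72 at [ 0.5644 -0.0242  0.1435] F [1.3 0.3 0.5] w 0.028
turn [-0.002 -0.     0.387] shift [0.0702 0.0604 0.0034]
```

Call:
{"name": "drive_tool", "arguments": {"motion": [[0, 0, 0.387, 0.07, 0.06, 0.003, 1], [0, 0, 0.387, 0.07, 0.06, 0.003, 1], [0, 0, 0.387, 0.07, 0.06, 0.003, 1], [0, 0, 0.387, 0.07, 0.06, 0.003, 1], [0, 0, 0.387, 0.07, 0.06, 0.003, 1], [0, 0, 0.387, 0.07, 0.06, 0.003, 1]]}}

```text
t: 10.22
ee_pos: [0.6024, 0.0569, 0.1412]
orientation: [0.743, 0.669, -0.001, -0.0]
contact_force: [0.2, -0.4, -1.1]
grip_width: 0.0282
grasp_force: 69.5
```

```bash
python3 - <<'E'
from mv import *
go([.6034,.0598,.13],1.4582)
ims=[]
s=readout.get_state(); z=s["ee_pos"][2]-.036
for n,u,v in(("top",0,0),("scene",0,0)):
    p=eyes.get_image(n); w,h=66,75
    u,v=(proj(p,[[*s["ee_pos"][:2],z]])[0]-[w/2,h/2]).astype(int)
    a=cv2.resize(p["image"][v:v+h,u:u+w],None,fx=6,fy=6,interpolation=cv2.INTER_CUBIC)
    h0=np.arctan2(*yawq(s["orientation"])[[1,0],0])
    for zz,c in((z,(0,0,255)),):
        q=[*s["ee_pos"][:2],h0-np.pi/2]
        cc=cv2.findContours((cv2.resize(render(p,q,zz)[v:v+h,u:u+w],None,fx=6,fy=6)>.5).astype(np.uint8),0,2)[0]; cv2.drawContours(a,cc,-1,c,1)
    ims.append(a)
cv2.imwrite("pics/p1.png",np.hstack(ims))
E
```

```text
t 10.22 at [0.6024 0.0569 0.1412] F [ 0.2 -0.4 -1.1] w 0.0282
turn [-0.001  0.001  0.007] shift [0.003  0.0007 0.0112]
```

View pics/p1.png

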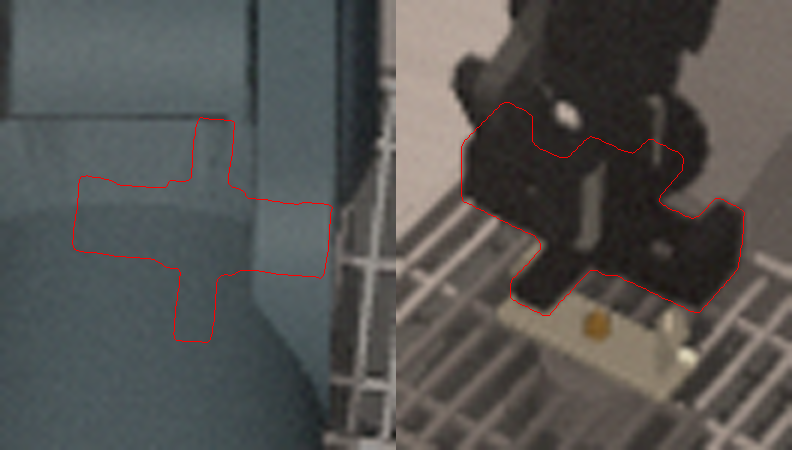

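Scene: the cross sits in the grip exactly where its outline is predicted (corner at (545,315), end block at (740,210)). The top view is blocked by the hand. So I aim with the scene camera's own estimate of the seat.

```bash
python3 - <<'E'
from mv import *
P={n:eyes.get_image(n) for n in("top","scene")}
D=[(-.012,-.035,.058),(.012,-.035,.058),(-.012,.035,.058),(.012,.035,.058)]
mS=(np.array([[318,268],[274,303],[483,352],[440,395]])+.0)/6+[235,170]-.5
N=[(0,0,.067)]; mN=np.array([[375.5,308]])/6+[235,170]-.5
H=[(0,-.0285,.083),(0,.0285,.083)]; mH=np.array([[315,241],[452,312]])/6+[235,170]-.5
f=lambda q:np.concatenate([(proj(P["scene"],place(q,D))-mS).ravel(),(proj(P["scene"],place(q,N))-mN).ravel(),(proj(P["scene"],place(q,H))-mH).ravel()])
s=least_squares(f,[.6,.06,-.11]); print("scene",s.x.round(4),s.fun.round(1))
mT=np.array([[400,264],[408,207],[230,245],[237,190]])/6+[210,178]-.5
f=lambda q:(proj(P["top"],place(q,D))-mT).ravel()
s=least_squares(f,[.6,.06,-.11]); print("top",s.x.round(4),s.fun.round(1))
go([.604,.0600,.125],1.4582)
E
```

```text
scene [ 0.6026  0.0595 -0.1481] [-0.1 -0.5  0.4  0.1 -0.3  0.   0.3 -0.3  0.5  0.3 -0.3  0.1 -0.4  0.3]
top [ 0.6032  0.0603 -0.1023] [ 0.6  0.4  0.4 -0.2 -0.5  0.3 -0.5 -0.5]
t 10.42 at [0.6033 0.0564 0.1426] F [-0.8  0.2  0.3] w 0.0281
turn [0.001 0.    0.005] shift [0.0037 0.0003 0.0176]
```

Call:
{"name": "drive_tool", "arguments": {"motion": [[0, 0, 0.004, 0.003, 0, 0.014, 1], [0, 0, 0.004, 0.003, 0, 0.018, 1], [0, 0, 0.004, 0.003, 0, 0.018, 1], [0, 0, 0.004, 0.003, 0, 0.018, 1]]}}

```text
t: 10.75
ee_pos: [0.6036, 0.0602, 0.1247]
orientation: [0.745, 0.667, 0.0, 0.0]
contact_force: [-0.2, -0.2, -0.2]
grip_width: 0.0285
grasp_force: 69.5
```

```bash
python3 - <<'E'
from mv import *
go([.603,.0599,.11],1.4582)
ims=[]
s=readout.get_state(); z=s["ee_pos"][2]-.036
p=eyes.get_image("scene"); w,h=80,75
u,v=(proj(p,[[*s["ee_pos"][:2],z]])[0]-[w/2,h/2]).astype(int); K=8
a=cv2.resize(p["image"][v:v+h,u:u+w],None,fx=K,fy=K,interpolation=cv2.INTER_CUBIC)
a=np.clip(a.astype(float)*1.4+10,0,255).astype(np.uint8)
h0=np.arctan2(*yawq(s["orientation"])[[1,0],0])
q=[*s["ee_pos"][:2],h0-np.pi/2]
cc=cv2.findContours((cv2.resize(render(p,q,z)[v:v+h,u:u+w],None,fx=K,fy=K)>.5).astype(np.uint8),0,2)[0]; cv2.drawContours(a,cc,-1,(0,0,255),1)
D=[(sx*.012,sy*.035,.058) for sx in(-1,1) for sy in(-1,1)]+[(0,-.0285,.083),(0,.0285,.083)]
for x,y in (proj(p,place([.603,.0599,-.1126],D))-[u,v]+.5)*K: cv2.circle(a,(int(x),int(y)),3,(0,255,0),1)
cv2.imwrite("pics/p2.png",a)
E
```

```text
t 10.75 at [0.6036 0.0602 0.1247] F [-0.2 -0.2 -0.2] w 0.0285
turn [0.001 0.    0.002] shift [-0.0003 -0.0006  0.0147]
```

View pics/p2.png

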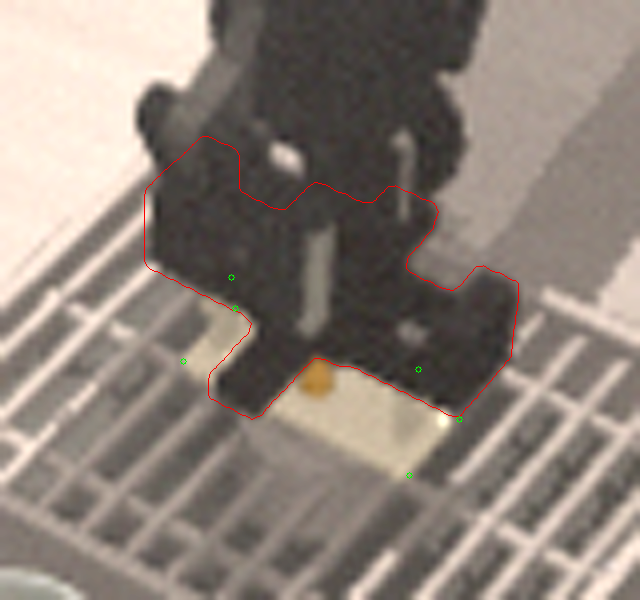

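Cross is lined up just above the hooks: outline and deck dots (459,420), (408,475) agree within about 1 mm. Lowering with force checks.

Call:
{"name": "drive_tool", "arguments": {"motion": [[0, 0, 0, 0, 0, 0.004, 1], [0, 0, 0, 0, 0, 0.007, 1], [0, 0, 0, 0, 0, 0.01, 1], [0, 0, 0, 0, 0, 0.01, 1]], "force": 100}}

```text
t: 11.13
ee_pos: [0.6049, 0.0606, 0.1151]
orientation: [0.745, 0.667, 0.001, 0.001]
contact_force: [0.6, -0.6, 4.5]
grip_width: 0.0275
grasp_force: 103.8
```

Call:
{"name": "drive_tool", "arguments": {"motion": [[0, 0, 0, 0, 0, 0.003, 1], [0, 0, 0, 0, 0, 0.006, 1], [0, 0, 0, 0, 0, 0.006, 1], [0, 0, 0, 0, 0, 0.006, 1]]}}

```text
t: 11.47
ee_pos: [0.6044, 0.0597, 0.1089]
orientation: [0.745, 0.667, 0.0, 0.002]
contact_force: [0.4, -3.6, 3.8]
grip_width: 0.0273
grasp_force: 103.7
```

Call:
{"name": "drive_tool", "arguments": {"motion": [[0, 0, 0, -0.001, 0, 0, 1], [0, 0, 0, -0.001, 0, 0.002, 1], [0, 0, 0, -0.001, 0, 0.004, 1], [0, 0, 0, -0.001, 0, 0.004, 1], [0, 0, 0, -0.001, 0, 0.004, 1]]}}

```text
t: 11.88
ee_pos: [0.6044, 0.0595, 0.105]
orientation: [0.745, 0.667, 0.001, 0.001]
contact_force: [0.7, -3.6, 4.8]
grip_width: 0.0273
grasp_force: 103.9
```

Call:
{"name": "drive_tool", "arguments": {"motion": [[0, 0, 0, 0, 0, 0.002, 1], [0, 0, 0, 0, 0, 0.004, 1], [0, 0, 0, 0, 0, 0.004, 1], [0, 0, 0, 0, 0, 0.004, 1]]}}

```text
t: 12.22
ee_pos: [0.604, 0.0594, 0.1003]
orientation: [0.745, 0.667, 0.0, 0.001]
contact_force: [1.1, -5.4, 0.8]
grip_width: 0.0271
grasp_force: 103.3
```

Call:
{"name": "drive_tool", "arguments": {"motion": [[0, 0, 0, -0.0015, 0, 0, 1], [0, 0, 0, -0.0015, 0, 0, 1], [0, 0, 0, -0.0015, 0, 0, 1]]}}

```text
t: 12.47
ee_pos: [0.6038, 0.0585, 0.1004]
orientation: [0.745, 0.667, 0.001, 0.0]
contact_force: [1.8, -2.0, -1.2]
grip_width: 0.0272
grasp_force: 103.4
```

Call:
{"name": "drive_tool", "arguments": {"motion": [[0, 0, 0, 0, 0, 0, 1], [0, 0, 0, 0, 0, 0, 1]]}}

```text
t: 12.63
ee_pos: [0.6038, 0.0584, 0.1004]
orientation: [0.745, 0.667, 0.001, 0.001]
contact_force: [1.9, -3.7, -2.1]
grip_width: 0.0274
grasp_force: 103.3
```

Call:
{"name": "drive_tool", "arguments": {"motion": [[0, 0, 0, -0.001, 0, 0.001, 1], [0, 0, 0, -0.001, 0, 0.003, 1], [0, 0, 0, -0.001, 0, 0.005, 1], [0, 0, 0, -0.001, 0, 0.005, 1], [0, 0, 0, -0.001, 0, 0.005, 1]]}}

```text
t: 13.05
ee_pos: [0.6029, 0.0578, 0.0952]
orientation: [0.745, 0.667, 0.0, -0.0]
contact_force: [0.0, 0.0, -1.0]
grip_width: 0.0273
grasp_force: 103.4
```

Call:
{"name": "drive_tool", "arguments": {"motion": [[0, 0, 0, 0, 0, 0.002, 1], [0, 0, 0, 0, 0, 0.004, 1], [0, 0, 0, 0, 0, 0.004, 1], [0, 0, 0, 0, 0, 0.004, 1]]}}

```text
t: 13.38
ee_pos: [0.6036, 0.0575, 0.0918]
orientation: [0.745, 0.667, 0.001, 0.0]
contact_force: [-0.8, 0.6, 2.5]
grip_width: 0.0275
grasp_force: 103.7
```

Call:
{"name": "drive_tool", "arguments": {"motion": [[0, 0, 0, 0, 0, 0.002, 1], [0, 0, 0, 0, 0, 0.003, 1], [0, 0, 0, 0, 0, 0.003, 1]]}}

```text
t: 13.63
ee_pos: [0.604, 0.0573, 0.089]
orientation: [0.745, 0.667, 0.001, 0.001]
contact_force: [-1.5, 0.9, 5.0]
grip_width: 0.0274
grasp_force: 104.0
```

Call:
{"name": "drive_tool", "arguments": {"motion": [[0, 0, 0, 0, 0, 0.002, 1], [0, 0, 0, 0, 0, 0.003, 1], [0, 0, 0, 0, 0, 0.003, 1]]}}

```text
t: 13.88
ee_pos: [0.6041, 0.0573, 0.0884]
orientation: [0.745, 0.667, 0.001, 0.001]
contact_force: [-7.6, 1.2, 19.1]
grip_width: 0.0269
grasp_force: 105.8
```

Call:
{"name": "drive_tool", "arguments": {"motion": [[0, 0, 0, 0, -0.001, 0.001, 1], [0, 0, 0, 0, -0.001, 0.002, 1], [0, 0, 0, 0, -0.001, 0.003, 1], [0, 0, 0, 0, -0.001, 0.003, 1]]}}

```text
t: 14.22
ee_pos: [0.6041, 0.0573, 0.0882]
orientation: [0.745, 0.667, 0.002, 0.002]
contact_force: [-11.1, -0.0, 33.6]
grip_width: 0.0274
grasp_force: 107.7
```

Call:
{"name": "drive_tool", "arguments": {"motion": [[0, 0, 0, 0, -0.001, 0.001, 1], [0, 0, 0, 0, -0.001, 0.002, 1], [0, 0, 0, 0, -0.001, 0.002, 1]]}}

```text
t: 14.47
ee_pos: [0.604, 0.0573, 0.0882]
orientation: [0.745, 0.667, 0.003, 0.004]
contact_force: [-12.6, 0.5, 43.3]
grip_width: 0.0274
grasp_force: 108.9
```

Call:
{"name": "drive_tool", "arguments": {"motion": [[0, 0, 0, 0, 0.002, -0.004, 1], [0, 0, 0, 0, 0.002, -0.008, 1], [0, 0, 0, 0, 0.002, -0.012, 1], [0, 0, 0, 0, 0.002, -0.015, 1], [0, 0, 0, 0, 0.002, -0.017, 1], [0, 0, 0, 0, 0.002, -0.017, 1]]}}

```text
t: 14.97
ee_pos: [0.6032, 0.057, 0.0962]
orientation: [0.745, 0.667, -0.0, 0.0]
contact_force: [1.6, 0.3, -4.6]
grip_width: 0.0275
grasp_force: 102.7
```

Call:
{"name": "drive_tool", "arguments": {"motion": [[0, 0, 0, 0, 0, 0.002, 1], [0, 0, 0, 0, 0, 0.002, -1], [0, 0, 0, 0, 0, 0.002, -1], [0, 0, 0, 0, 0, 0.002, -1], [0, 0, 0, 0, 0, 0.002, -1], [0, 0, 0, 0, 0, 0.002, -1]]}}

```text
t: 15.47
ee_pos: [0.6039, 0.0572, 0.0961]
orientation: [0.745, 0.667, 0.001, 0.001]
contact_force: [0.2, -0.2, -0.5]
grip_width: 0.0845
grasp_force: 0.0
```

Call:
{"name": "drive_tool", "arguments": {"motion": [[0, 0, 0, 0, 0, -0.03, -1], [0, 0, 0, 0, 0, -0.06, -1], [0, 0, 0, 0, 0, -0.08, -1], [0, 0, 0, 0, 0, -0.08, -1]]}}

```text
t: 15.8
ee_pos: [0.6068, 0.0572, 0.1814]
orientation: [0.745, 0.667, 0.004, 0.004]
contact_force: [1.2, 0.0, 0.6]
grip_width: 0.0853
grasp_force: 0.0
```

```bash
python3 - <<'E'
from mv import *
k=place(Q,[(-.122,-.055,.03)])[0]; print(k)
go([k[0]+.001,k[1],.13],np.pi-.1126)
E
```

```text
[0.47599267 0.01885649 0.03      ]
t 15.8 at [0.6068 0.0572 0.1814] F [1.2 0.  0.6] w 0.0853
turn [ 0.009  0.008 -1.569] shift [-0.0525 -0.1253  0.0499]
```

Call:
{"name": "drive_tool", "arguments": {"motion": [[0, 0, -1.569, -0.052, -0.124, 0, -1], [0, 0, -1.569, -0.052, -0.124, 0, -1], [0, 0, -1.569, -0.052, -0.124, 0, -1], [0, 0, -1.569, -0.052, -0.124, 0, -1], [0, 0, -1.569, -0.052, -0.124, 0, -1], [0, 0, -1.569, -0.052, -0.124, 0, -1], [0, 0, -1.569, -0.052, -0.124, 0, -1], [0, 0, -1.569, -0.052, -0.124, 0, -1]]}}

```text
t: 16.47
ee_pos: [0.4742, 0.0192, 0.1752]
orientation: [0.331, 0.944, 0.0, 0.001]
contact_force: [-0.5, -0.3, 0.4]
grip_width: 0.0853
grasp_force: 0.0
```

```bash
python3 - <<'E'
from mv import *
go([.479,.0185,.11],np.pi-.1126)
p=eyes.get_image("scene"); u,v,w,h=235,160,100,75
cv2.imwrite("pics/v1.png",cv2.resize(p["image"][v:v+h,u:u+w],None,fx=8,fy=8,interpolation=cv2.INTER_CUBIC))
E
```

```text
t 16.47 at [0.4742 0.0192 0.1752] F [-0.5 -0.3  0.4] w 0.0853
turn [ 0.     0.002 -0.563] shift [-0.0041  0.0024  0.0652]
```

View pics/v1.png

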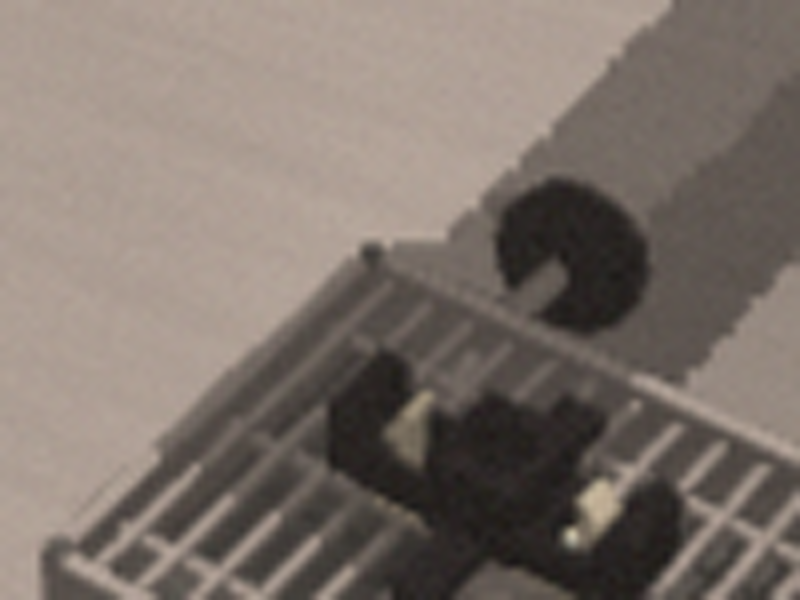

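Cross seated: both hook heads show in its windows at (415,430) and (600,505), and it looks level. Knob is home at (575,255). Next, grasp the knob.

Call:
{"name": "drive_tool", "arguments": {"motion": [[0, 0, -0.563, -0.004, 0.002, 0.03, -1], [0, 0, -0.563, -0.004, 0.002, 0.05, -1], [0, 0, -0.563, -0.004, 0.002, 0.05, -1], [0, 0, -0.563, -0.004, 0.002, 0.05, -1], [0, 0, -0.563, -0.004, 0.002, 0.05, -1], [0, 0, -0.563, -0.004, 0.002, 0.065, -1], [0, 0, -0.563, -0.004, 0.002, 0.065, -1], [0, 0, -0.563, -0.004, 0.002, 0.065, -1]]}}

```text
t: 17.18
ee_pos: [0.478, 0.0184, 0.1098]
orientation: [0.06, 0.998, -0.0, -0.0]
contact_force: [-0.8, -1.4, 0.3]
grip_width: 0.0855
grasp_force: 0.0
```

```bash
python3 - <<'E'
from mv import *
go([.4785,.0185,.036],np.pi-.1126)
E
```

```text
t 17.18 at [0.478  0.0184 0.1098] F [-0.8 -1.4  0.3] w 0.0855
turn [-0.    -0.001 -0.007] shift [-0.0005  0.0002  0.0738]
```

Call:
{"name": "drive_tool", "arguments": {"motion": [[0, 0, -0.007, 0, 0, 0.035, -1], [0, 0, -0.007, 0, 0, 0.06, -1], [0, 0, -0.007, 0, 0, 0.073, -1], [0, 0, -0.007, 0, 0, 0.073, -1], [0, 0, -0.007, 0, 0, 0.073, -1]]}}

```text
t: 17.6
ee_pos: [0.4788, 0.0183, 0.0375]
orientation: [0.056, 0.998, -0.0, 0.0]
contact_force: [1.3, -0.2, -0.1]
grip_width: 0.0855
grasp_force: 0.0
```

Call:
{"name": "drive_tool", "arguments": {"motion": [[0, 0, 0, 0, 0, 0, 1], [0, 0, 0, 0, 0, 0, 1], [0, 0, 0, 0, 0, 0, 1], [0, 0, 0, 0, 0, 0, 1], [0, 0, 0, 0, 0, 0, 1], [0, 0, 0, 0, 0, 0, 1]], "force": 50}}

```text
t: 18.1
ee_pos: [0.4804, 0.0181, 0.039]
orientation: [0.056, 0.998, -0.0, 0.002]
contact_force: [-1.7, 0.1, 6.6]
grip_width: 0.0422
grasp_force: 49.7
```

Call:
{"name": "drive_tool", "arguments": {"motion": [[0, 0, 0, 0.008, 0, 0, 1], [0, 0, 0, 0.016, 0, 0, 1], [0, 0, 0, 0.022, 0, 0, 1], [0, 0, 0, 0.027, 0, 0, 1], [0, 0, 0, 0.031, 0, 0, 1], [0, 0, 0, 0.033, 0, 0, 1], [0, 0, 0, 0.034, 0, 0, 1], [0, 0, 0, 0.034, 0, 0, 1]]}}

```text
t: 18.77
ee_pos: [0.4504, 0.0217, 0.0392]
orientation: [0.056, 0.998, 0.0, 0.006]
contact_force: [8.6, 0.7, -3.4]
grip_width: 0.0423
grasp_force: 52.3
```

Call:
{"name": "drive_tool", "arguments": {"motion": [[0, 0, 0, -0.003, 0, 0, 1], [0, 0, 0, -0.003, 0, 0, -1], [0, 0, 0, -0.003, 0, 0, -1], [0, 0, 0, -0.003, 0, 0, -1], [0, 0, 0, -0.003, 0, 0, -1], [0, 0, 0, -0.003, 0, 0, -1]]}}

```text
t: 19.27
ee_pos: [0.4479, 0.0217, 0.0372]
orientation: [0.056, 0.998, -0.0, 0.0]
contact_force: [0.5, -0.7, 0.5]
grip_width: 0.0856
grasp_force: 0.0
```

Call:
{"name": "drive_tool", "arguments": {"motion": [[0, 0, 0, 0, 0, -0.04, -1], [0, 0, 0, 0, 0, -0.08, -1], [0, 0, 0, 0, 0, -0.12, 1], [0, 0, 0, 0, 0, -0.12, 1], [0, 0, 0, 0, 0, -0.12, 1], [0, 0, 0, 0, 0, -0.12, 1]]}}

```text
t: 19.77
ee_pos: [0.448, 0.0217, 0.1572]
orientation: [0.056, 0.998, -0.0, 0.001]
contact_force: [0.0, -0.4, 0.4]
grip_width: 0.039
grasp_force: 0.0
```

```bash
python3 - <<'E'
from mv import *
go([.6035,.0575,.13],np.pi-.1126)
p=eyes.get_image("scene")
for d in spotter.silhouettes(p,"knob")[:2]: print("knob s",unproj(p,d["position"],.03).round(3),d["conf"])
E
```

```text
t 19.77 at [0.448  0.0217 0.1572] F [ 0.  -0.4  0.4] w 0.039
turn [-0.     0.002  0.001] shift [-0.1505  0.0528  0.0275]
knob s [0.442 0.02 ] 0.78
```

Call:
{"name": "drive_tool", "arguments": {"motion": [[0, 0, 0, -0.04, 0.014, 0, 1], [0, 0, 0, -0.08, 0.028, 0, 1], [0, 0, 0, -0.12, 0.042, 0, 1], [0, 0, 0, -0.1505, 0.053, 0, 1], [0, 0, 0, -0.1505, 0.053, 0.01, 1], [0, 0, 0, -0.1505, 0.053, 0.025, 1], [0, 0, 0, -0.1505, 0.053, 0.025, 1], [0, 0, 0, -0.1505, 0.053, 0.025, 1]]}}

```text
t: 20.53
ee_pos: [0.6012, 0.0576, 0.1301]
orientation: [0.056, 0.998, -0.0, -0.002]
contact_force: [0.7, -0.2, 0.0]
grip_width: 0.0006
grasp_force: 0.0
```

```bash
python3 - <<'E'
from mv import *
go([.6035,.0575,.114],np.pi-.1126)
E
```

```text
t 20.53 at [0.6012 0.0576 0.1301] F [ 0.7 -0.2  0. ] w 0.0006
turn [-0.001 -0.004  0.001] shift [-0.0024  0.0002  0.0161]
```

Call:
{"name": "drive_tool", "arguments": {"motion": [[0, 0, 0, -0.001, 0, 0.01, 1], [0, 0, 0, -0.001, 0, 0.018, 1], [0, 0, 0, -0.001, 0, 0.022, 1], [0, 0, 0, -0.001, 0, 0.024, 1], [0, 0, 0, -0.001, 0, 0.024, 1]]}}

```text
t: 20.95
ee_pos: [0.6041, 0.0574, 0.1084]
orientation: [0.056, 0.998, -0.0, 0.0]
contact_force: [-1.6, 0.0, 2.0]
grip_width: 0.0
grasp_force: 0.7
```

Call:
{"name": "drive_tool", "arguments": {"motion": [[0, 0, 0, 0, 0, 0.001, 1], [0, 0, 0, 0, 0, 0.003, 1], [0, 0, 0, 0, 0, 0.005, 1], [0, 0, 0, 0, 0, 0.005, 1]]}}

```text
t: 21.28
ee_pos: [0.6049, 0.0575, 0.104]
orientation: [0.056, 0.998, -0.0, 0.001]
contact_force: [-1.3, -0.3, 4.0]
grip_width: -0.0004
grasp_force: 2.3
```

Call:
{"name": "drive_tool", "arguments": {"motion": [[0, 0, 0, 0, 0, 0.002, 1], [0, 0, 0, 0, 0, 0.003, 1], [0, 0, 0, 0, 0, 0.004, 1], [0, 0, 0, 0, 0, 0.004, 1]]}}

```text
t: 21.62
ee_pos: [0.6062, 0.0573, 0.1028]
orientation: [0.056, 0.998, -0.0, 0.003]
contact_force: [-4.7, -0.1, 17.3]
grip_width: -0.0002
grasp_force: 7.9
```

Call:
{"name": "drive_tool", "arguments": {"motion": [[0, 0, 0, 0, 0, 0.001, 1], [0, 0, 0, 0, 0, 0.001, 1], [0, 0, 0, 0, 0, 0.001, 1], [0, 0, 0, 0, 0, 0.001, 1], [0, 0, 0, 0, 0, 0.001, 1], [0, 0, 0, 0, 0, 0.001, 1], [0, 0, 0, 0, 0, 0.001, 1], [0, 0, 0, 0, 0, 0.001, 1]]}}

```text
t: 22.28
ee_pos: [0.6065, 0.0573, 0.1027]
orientation: [0.056, 0.998, -0.0, 0.004]
contact_force: [-6.7, -0.7, 20.2]
grip_width: -0.0004
grasp_force: 10.3
```

Call:
{"name": "drive_tool", "arguments": {"motion": [[0, 0, 0, 0, 0, 0, 1], [0, 0, 0, 0, 0, 0, 1], [0, 0, 0, 0, 0, 0, 1]]}}

```text
t: 22.53
ee_pos: [0.6065, 0.0573, 0.1027]
orientation: [0.056, 0.998, -0.0, 0.004]
contact_force: [-7.0, -0.4, 20.6]
grip_width: -0.0006
grasp_force: 10.3
```

Call:
{"name": "drive_tool", "arguments": {"motion": [[0, 0, 0, 0, 0, -0.006, 1], [0, 0, 0, 0, 0, -0.015, 1], [0, 0, 0, 0, 0, -0.04, 1], [0, 0, 0, 0, 0, -0.08, 1], [0, 0, 0, 0, 0, -0.11, 1], [0, 0, 0, 0, 0, -0.11, 1], [0, 0, 0, 0, 0, -0.11, 1]]}}

```text
t: 23.12
ee_pos: [0.6067, 0.0577, 0.2114]
orientation: [0.056, 0.998, 0.0, 0.004]
contact_force: [0.2, -0.1, -0.5]
grip_width: 0.0
grasp_force: 0.0
```

Call:
{"name": "drive_tool", "arguments": {"motion": [[0, 0, 0, 0.04, 0, 0, 1], [0, 0, 0, 0.08, 0, 0, 1], [0, 0, 0, 0.12, 0, 0, 1], [0, 0, 0, 0.16, 0, 0, 1], [0, 0, 0, 0.18, 0, 0, 1], [0, 0, 0, 0.18, 0, 0, 1]]}}

```text
t: 23.62
ee_pos: [0.4194, 0.0781, 0.2064]
orientation: [0.055, 0.998, -0.0, -0.003]
contact_force: [-0.2, 1.4, -0.9]
grip_width: -0.0
grasp_force: 0.0
```

```bash
python3 - <<'E'
from mv import *
ims=[]
for n,u,v in(("top",210,175),("scene",240,160)):
    p=eyes.get_image(n); ims.append(cv2.resize(p["image"][v:v+110,u:u+100],(400,440),interpolation=cv2.INTER_CUBIC))
    cv2.imwrite(f"pics/full_{n}.png",p["image"])
cv2.imwrite("pics/f1.png",np.hstack(ims))
E
```

```text
(no output)
```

View pics/f1.png

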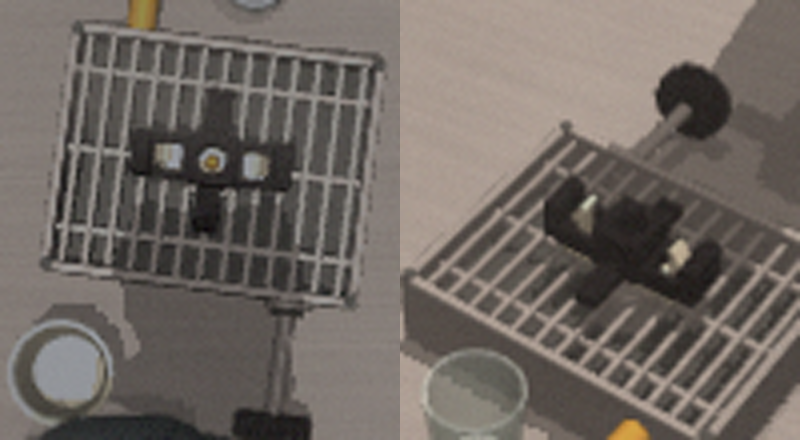

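Top view: the cross sits on the valve with the nozzle centred in its bore at (212,160) and both hooks in the windows at (168,155) and (255,165). The knob is out at (270,425). Scene view shows the cross level, and the cup and glass have not moved.

```bash
python3 -c "
from cell import r
print(r.sign_off())"
```

```text
the job is handed in; nothing more can be done
None
```

The job is handed in at about 24 s: the water was shut, the cross pressed on over both hooks, the water turned back on, and the line flushed with a press held for just over a second. Both clicks are inferred from the pressing depth, a light upward tug that held, and the final pictures; the hand-in returned no verdict.

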